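# Tip the bushings into the tote's pick corner and hold it over the board

## Robot

A 6-joint arm with a two-finger parallel gripper is mounted at the origin on the work surface. World frame = base frame: x ahead of the robot, y to its left, z up, the work surface at z = 0. Lengths are in m, angles in degrees, forces in N, time in s.
With the tool pointing down it reaches from about 0.4 to 0.825 m from the base axis. Payload 7 kg.
Tool frame: the origin (TCP) lies midway between the tips of the shut fingers; the grasp point (between the pads) lies 19 mm behind it; z points along the fingers, y is the direction in which the jaws open and shut (so a half turn about z gives the same grasp; the last joint's range is limited). The gripper opens to 88 mm and grips with 3 to 60 N. Pads are 19 mm wide; open, the fingers measure 130 mm over their backs; the gripper's body (78 mm by 193 mm) begins 47 mm behind the grasp point.
Start: joints at [80.334, 20.546, 0.682, 0, -70.136, -16.507], TCP at [0.298, 0.606, 0.227] pointing down, gripper open.
Joint ranges: [-176.03, 176.03], [-82.01, 121.73], [-58.28, 71.71], [-173.87, 95.51], [-174.79, -0.11], [-173.66, 173.66]. Speed limits (degrees/s): [136.94, 136.94, 172.46, 180, 180, 180].

## Interface

Orientations are given as [roll, pitch, yaw] about the fixed x, y, z axes, in that order (R = Rz(yaw) Ry(pitch) Rx(roll)).
In Python, from plant import get_state, capture, get_calibration, close_job, boxes_of, cut_out gives the robot as it stands.
- The arm moves only by the tool apply_moves, never from a script. Its argument "commands" is a list of rows, each an object with "grip": the closure, from 0 (fully open) to 1 (shut); "slide": the shift along the tool's x, y, z in m, a list of three; "roll": the turn about the tool's z in degrees. In form: [{"grip": grip, "slide": [x, y, z], "roll": roll}, ...]. A call has 1 to 5 rows; each row is the pose to reach, as a shift and turn from the pose commanded when the call began, along the tool's axes at that moment; what a row does not reach only later rows make up. A row lasts 1/8 s, in which the tool goes at most 62.5 mm and 10.7 degrees, less where a joint would pass 70% of its speed; a pose out of reach is approached as far as the arm can. A call with a gripper value outside its range is refused whole. The fingers move at their own pace and stop on an object; "grip_force" is the grip in N (left out, the last holds). Time passes only in rows, so rows that repeat a pose let the fingers close. It gives the time, the measured TCP pose, the force and the opening at its end, in the units of the state.
- get_state(): the state, without advancing time (a new reading comes with each control period).
- capture(name): name is "scene" or "top"; returns (picture, depth): 480x640x3 uint8, red, green, blue; 480x640 float32, m along the optical axis (not along the pixel's ray), 0 where there is no reading.
- get_calibration(name): a dict with "mtx" (3x3 intrinsics, pixels), "R" (3x3) and "t" (3): a world point X has camera coordinates R X + t. Camera axes: x right, y down, z forward; pixel columns grow to the right and rows downward; lengths in m; the calibration is good to about 2 mm. A picture is of the moment at which its call begins. get_calibration takes no time and is no camera call.
- close_job(): hands the job in, once; it reports no verdict.
Trained networks look in the newest picture that a camera, given by its name, has taken for a name from the list of things; names that differ only in an ending like _2 or _b are one class to them, and where a whole thing is asked for, a point or a joint stands for the part that bears it (a point fixed in the world has none). Each returns a list of dicts, best first, with "score" (0 to 1); they miss things now and then, are a little off and sometimes report something else, mostly with a low value. They report only what shows in the picture. A call takes as long as a camera call.
- boxes_of(name, camera): "position" ([x, y, z] in m, in the coordinates of the camera as it stood for that picture, good to about 4 mm: the middle of the surface that is visible of it).
- cut_out(name, camera): "mask" (480x640 bool, what is visible of it).
The state is a dict: "time_s": time; "joints": joint angles; "qd": joint speeds; "joint_torque": joint torques, N m; "tcp_pos": TCP position; "eef_rot": TCP orientation; "contact_force": force on the tool from outside, world axes, zero at the start; "moment": the same for the moment, N m; "gripper_width": finger opening in m.
Only numpy, scipy, OpenCV 4.12 (cv2) and the standard library are available. Lean on these libraries where they do the work, as an engineer would, in place of code of your own. Each camera call takes 0.05 s, during which the arm holds its last target.

## Task

Lift the blue tote by its handle and bring it over to the rubber-faced board, and there tip it 30 to 40 degrees towards its cut-off corner, until all three loose bushings have slid into that corner, with that corner above the board but not resting on it. Finish while holding it still like that, tipped and clear of everything, so that I can pick the bushings out; spill none, and leave the other things on the bench where they are.

Things in the scene. Friction and masses are not known exactly. Their poses are not given: they have to be found in the camera images.
- tote: blue open plastic parts tote, 190 mm (its x) by 140 mm (its y), walls 4 mm thick, 50 mm high, floor 4 mm, about 0.35 kg. Origin: centre of the underside of the full rectangle. The corner at +x, +y is cut off at 45 degrees (45 mm off each side), its wall 30 mm high. Stands left or right, at any yaw. Bushings slide on it with friction about 0.2: tipped 35 degrees straight to that corner they reach it
- tote_handle (a point): middle of the straight bar of the tote's black handle, which arches over its middle: tote x = 0, y = 0, z = 119 mm; axes as the tote's. The bar is 16 mm wide (x), 22 mm tall (z), 152 mm long (y), free all round but for uprights at its ends, outside the long walls (y = +-73 mm); fits a pinch across its width from above
- tote_pick (a point): point on the tote's inner floor at the foot of the cut-off corner's wall, in its middle: tote x = 70 mm, y = 45 mm, z = 4 mm; axes as the tote's
- board: flat board with a black rubber face and a pale border, 300 mm (its x) by 130 mm (its y), 18 mm thick, fixed to the bench on the other side from the tote. Origin: centre of its underside
- bushing0: loose flanged steel bushing 1 of 3 (all alike), flange 22 mm diameter and 3 mm thick, barrel 16 mm diameter, 16 mm tall in all, 25 g; at the start it stands flange down on the tote's floor, more than 85 mm from the cut-off corner. Origin: centre of the flange's underside
- bushing1: loose flanged steel bushing 2 of 3 (all alike), flange 22 mm diameter and 3 mm thick, barrel 16 mm diameter, 16 mm tall in all, 25 g; at the start it stands flange down on the tote's floor, more than 85 mm from the cut-off corner. Origin: centre of the flange's underside
- bushing2: loose flanged steel bushing 3 of 3 (all alike), flange 22 mm diameter and 3 mm thick, barrel 16 mm diameter, 16 mm tall in all, 25 g; at the start it stands flange down on the tote's floor, more than 85 mm from the cut-off corner. Origin: centre of the flange's underside
- pot: bystander: small white plastic pot, 44 mm diameter, 75 mm tall, beyond the work; origin at its underside
- tape: bystander: roll of pale tape lying flat, 90 mm diameter, 22 mm high, on the right; origin at its underside
- driver: bystander: screwdriver with a black handle, lying on the bench on the left; origin at its underside

How it is judged (in metres and radians):
On the way:
1. the tote is lifted clear of the bench in the gripper (height (world z) of tote above 0.03 m and contact force between tote and the fingers above 1 N), for 0.2 s.
At the end, for the whole second after the job is handed in: The fingers hold the tote (over 1 N), the board does not; it is tipped 20 to 50 degrees; tote_pick is over 30 mm above the bench, within the board's outline seen from above; all three bushings are within 70 mm of tote_pick; tote and bushings are at rest (under 30 mm/s, 0.2 rad/s) (contact force between tote and the fingers above 1 N and contact force between tote and board below 0.1 N and height (world z) of tote_pick above 0.03 m and angle between tote's own z axis and vertical between 0.35 and 0.87 rad and x of tote_pick in the frame of board between -0.15 and 0.15 m and y of tote_pick in the frame of board between -0.065 and 0.065 m and linear speed of each of tote, bushing0, bushing1, bushing2 below 0.03 m/s and angular speed of tote below 0.2 rad/s and distance between each of bushing0, bushing1, bushing2 and tote_pick below 0.07 m); the arm keeps its last pose, push and grip.
It fails at once if the white pot is moved more than 30 mm (distance of pot from where it was at the start of the episode above 0.03 m).
It fails at once if the tape roll is moved more than 30 mm (distance of tape from where it was at the start of the episode above 0.03 m).
It fails at once if the screwdriver is moved more than 30 mm (distance of driver from where it was at the start of the episode above 0.03 m).
It also fails if it takes over 38 s, if anything falls off the work surface, if the arm or the gripper's body presses on something with over 40 N, if the wrist force passes 120 N, or if a joint passes its speed limit or range.

## Working session

There is one attempt and no reset: what is moved stays moved. The work goes in short steps, Python scripts to look and compute and a tool call to move; the robot and the scene stay as the last step left them, time stands still between calls to the robot, and variables do not carry over. Pictures are saved under pics/ and viewed, and the job is handed in when it is done.

Besides the shell and the picture viewer there is one more tool, called after "Request:" as a command line: name --argument value ..., lists and objects as JSON in quotes. apply_moves: Moves the arm, as the interface text tells. Its arguments: {"type":"object","properties":{"commands":{"type":"array"},"grip_force":{"type":"number"}},"required":["commands"]}

```bash
ls; mkdir -p pics
python3 - <<'E'
from plant import *
import cv2,numpy as np
print(get_state())
for n in ["scene","top"]:
    im,d=capture(n); cv2.imwrite(f"pics/{n}0.png",im[:,:,::-1]); np.savez(f"{n}0.npz",im=im,d=d)
    print(n,get_calibration(n))
E
```

```text
pics
{'time_s': 0.0, 'joints': array([ 8.03327466e+01,  2.05892834e+01,  6.32015538e-01, -2.07898989e-02,
       -7.01342391e+01, -1.65053536e+01]), 'qd': array([-0.16013953,  0.08926767,  0.04485553,  0.07466674, -0.07262231,
       -0.08674675]), 'joint_torque': array([-5.39185075e-04, -5.82718170e+01,  2.93048036e+01,  6.99754804e+00,
        7.03870930e-03, -1.48589302e-04]), 'tcp_pos': array([0.29754602, 0.60532487, 0.2256315 ]), 'eef_rot': array([ 1.79906711e+02, -7.26172685e-03, -2.61796814e+01]), 'contact_force': array([-0.2179463 , -0.01728171, -0.51181993]), 'moment': array([-0.02981684, -0.01474912, -0.00021161]), 'gripper_width': 0.08782448981753786}
scene {'mtx': array([[596.96822698,   0.        , 319.38376275],
       [  0.        , 596.96822698, 248.61146584],
       [  0.        ,   0.        ,   1.        ]]), 'R': array([[-0.68402397,  0.72934608,  0.01286504],
       [ 0.57724277,  0.5519868 , -0.60174859],
       [-0.44598431, -0.4041842 , -0.79858195]]), 't': array([ 0.37335121, -0.23954369,  1.74644504])}
top {'mtx': array([[568.47149917,   0.        , 314.20227708],
       [  0.        , 568.47149917, 233.55719992],
       [  0.        ,   0.        ,   1.        ]]), 'R': array([[-0.01853879, -0.9998176 , -0.00459036],
       [-0.99895554,  0.01871419, -0.0416846 ],
       [ 0.0417629 ,  0.00381279, -0.99912027]]), 't': array([-0.00769971,  0.55378075,  1.22375441])}
```

View pics/scene0.png

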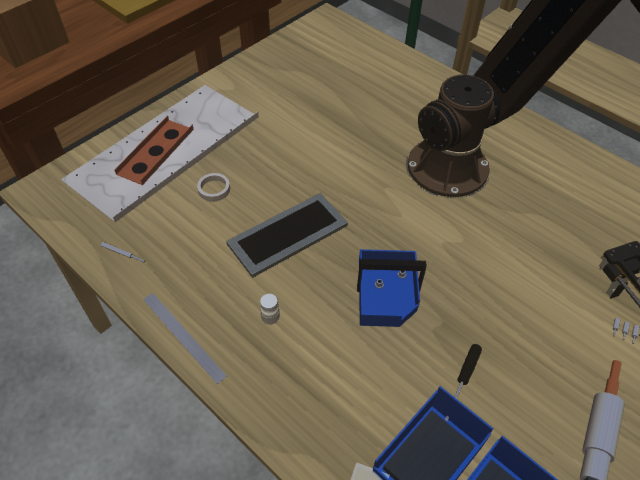

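View pics/top0.png

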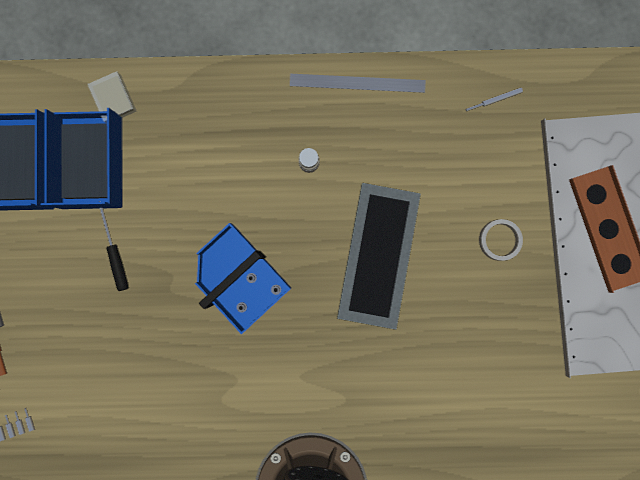

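```bash
cat > h.py <<'E'
import numpy as np,cv2
from plant import *
def world(d,cal):
    K=cal["mtx"];v,u=np.indices(d.shape)
    c=np.stack([(u-K[0,2])/K[0,0]*d,(v-K[1,2])/K[1,1]*d,d],-1)
    return (c-cal["t"])@cal["R"]
def proj(X,cal):
    c=np.asarray(X)@cal["R"].T+cal["t"]; p=c@cal["mtx"].T; return p[...,:2]/p[...,2:]
E
python3 - <<'E'
from h import *
cal=get_calibration("top")
z=np.load("top0.npz");d=z["d"];W=world(d,cal)
sub=np.zeros(d.shape,bool);sub[215:340,185:300]=1
for n in ["tote","board","tote_handle"]:
    r=cut_out(n,"top");print(n,[(round(q["score"],2),q["mask"].sum()) for q in r])
    b=boxes_of(n,"top")
    for q in b[:2]:print('  box',q["score"],np.round((np.array(q["position"])-cal["t"])@cal["R"],3))
    if r:
        m=r[0]["mask"]&(d>0);P=W[m]
        if n=="board":
            print(np.median(P[:,2]),cv2.minAreaRect((P[:,:2]*1000).astype(np.float32)))
H=W[sub&(W[...,2]>.1)&(W[...,2]<.15)]
print("handle",len(H),np.median(H[:,2]),cv2.minAreaRect((H[:,:2]*1000).astype(np.float32)),H[:,:2].mean(0))
R=W[sub&(W[...,2]>.042)&(W[...,2]<.058)]
print("rim",len(R),cv2.minAreaRect((R[:,:2]*1000).astype(np.float32)))
for n in ["bushing0","pot","tape","driver"]:
    for q in boxes_of(n,"top")[:4]:
        print(n,round(q["score"],2),np.round((np.array(q["position"])-cal["t"])@cal["R"],3))
s=get_state();from scipy.spatial.transform import Rotation as Ro
print(Ro.from_euler('xyz',s["eef_rot"],degrees=True).as_matrix().round(3),s["time_s"])
E
```

```text
tote [(0.8, np.int64(5712))]
  box 0.96 [0.459 0.152 0.003]
board [(0.87, np.int64(8421))]
  box 0.55 [ 0.501 -0.157  0.015]
0.016465833274664596 ((503.70361328125, -159.0764617919922), (134.4039306640625, 307.5374755859375), 78.35940551757812)
tote_handle [(0.89, np.int64(5859))]
  box 0.64 [0.461 0.153 0.002]
handle 689 0.1287583876755228 ((461.84661865234375, 149.37306213378906), (18.340816497802734, 152.31175231933594), 41.762611389160156) [0.46194011 0.1482193 ]
rim 556 ((462.7677307128906, 148.62059020996094), (190.310546875, 149.30807495117188), 41.893924713134766)
bushing0 0.65 [0.402 0.143 0.022]
bushing0 0.39 [0.462 0.126 0.021]
pot 0.6 [ 0.705 -0.009  0.075]
tape 0.81 [ 0.536 -0.423  0.018]
tape 0.21 [ 0.501 -0.156  0.016]
driver 0.82 [0.501 0.412 0.023]
[[ 0.897 -0.441  0.   ]
 [-0.441 -0.897  0.   ]
 [ 0.    -0.    -1.   ]] 0.6
```

Request:
apply_moves --commands '[{"grip": 0,"slide": [0.04,0.036,0.0],"roll": 4},{"grip": 0,"slide": [0.083,0.075,0.005],"roll": 8},{"grip": 0,"slide": [0.126,0.114,0.01],"roll": 12},{"grip": 0,"slide": [0.169,0.152,0.01],"roll": 17},{"grip": 0,"slide": [0.212,0.191,0.013],"roll": 22}]' --grip_force 40

```text
time_s: 1.23
tcp_pos: [0.4043, 0.3393, 0.214]
eef_rot: [-179.9, 0.0, -48.3]
contact_force: [0.8, 1.2, 0.3]
gripper_width: 0.0879
```

Request:
apply_moves --commands '[{"grip": 0,"slide": [0.055,0.021,0.0],"roll": 0},{"grip": 0,"slide": [0.11,0.041,0.0],"roll": 0},{"grip": 0,"slide": [0.165,0.061,0.0],"roll": 0},{"grip": 0,"slide": [0.215,0.079,0.01],"roll": 0},{"grip": 0,"slide": [0.231,0.085,0.03],"roll": 0}]'

```text
time_s: 1.85
tcp_pos: [0.4956, 0.1098, 0.1842]
eef_rot: [-179.9, -0.0, -48.3]
contact_force: [0.4, 0.9, 0.1]
gripper_width: 0.0876
```

Request:
apply_moves --commands '[{"grip": 0,"slide": [0,0,0.03],"roll": 0},{"grip": 0,"slide": [0,0,0.03],"roll": 0}]'

```text
time_s: 2.1
tcp_pos: [0.4933, 0.1109, 0.152]
eef_rot: [179.8, 0.0, -48.2]
contact_force: [0.1, -0.2, 0.7]
gripper_width: 0.0876
```

Run:
```python
from h import *
s=get_state();print(s["tcp_pos"],s["eef_rot"])
for n in ["scene","top"]:
    im,d=capture(n);im=im[:,:,::-1].copy()
    c=get_calibration(n)
    xt=np.array([.745,.667,0]);yt=np.array([-.667,.745,0]);o=np.array([.462,.149,0])
    for a,b,h in [(0,-70,130),(0,70,130),(0,-50,119),(70,45,4),(-95,-70,50)]:
        u=proj(o+xt*a/1e3+yt*b/1e3+[0,0,h/1e3],c);cv2.circle(im,tuple(int(round(k)) for k in u),2,(0,255,255),-1)
    u=proj(o,c).astype(int)
    cr=im[max(u[1]-120,0):u[1]+120,max(u[0]-150,0):u[0]+150]
    cv2.imwrite(f"pics/{n}1.png",cv2.resize(cr,None,fx=2,fy=2))
```

```text
[0.49325866 0.11093498 0.15200656] [ 1.79781742e+02  4.88345836e-02 -4.82333323e+01]
```

View pics/scene1.png

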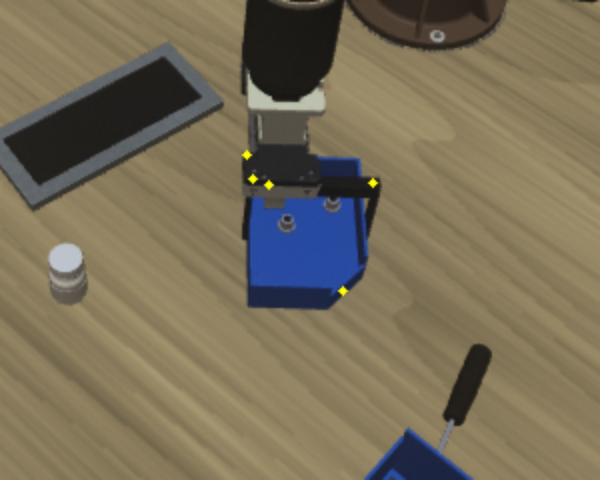

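View pics/top1.png

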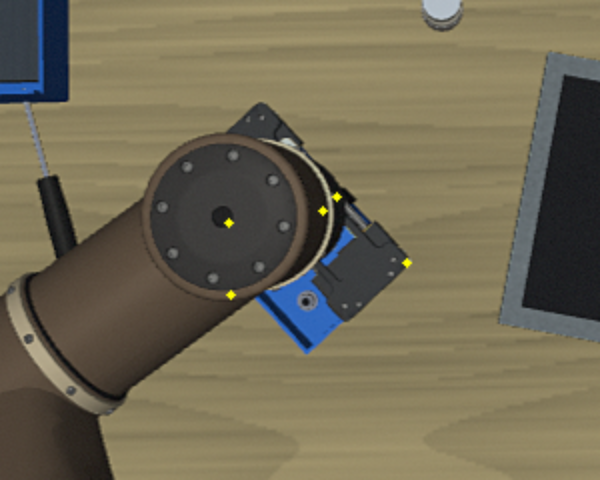

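Request:
apply_moves --commands '[{"grip": 0,"slide": [0,0,0.03],"roll": 0},{"grip": 0,"slide": [0,0,0.053],"roll": 0},{"grip": 0.3,"slide": [0,0,0.053],"roll": 0},{"grip": 1,"slide": [0,0,0.053],"roll": 0},{"grip": 1,"slide": [0,0,0.053],"roll": 0}]' --grip_force 60

```text
time_s: 2.82
tcp_pos: [0.4953, 0.1126, 0.102]
eef_rot: [-179.9, -0.0, -48.1]
contact_force: [0.4, 0.2, -0.8]
gripper_width: 0.0631
```

Request:
apply_moves --commands '[{"grip": 1,"slide": [0,0,0],"roll": 0},{"grip": 1,"slide": [0,0,0],"roll": 0}]'

```text
time_s: 3.08
tcp_pos: [0.4946, 0.1121, 0.101]
eef_rot: [-180.0, -0.0, -48.2]
contact_force: [-1.0, -0.1, 0.1]
gripper_width: 0.0428
```

Request:
apply_moves --commands '[{"grip": 1,"slide": [0,0,0],"roll": 0},{"grip": 1,"slide": [0,0,0],"roll": 0},{"grip": 1,"slide": [0,0,0],"roll": 0},{"grip": 1,"slide": [0,0,0],"roll": 0}]'

```text
time_s: 3.58
tcp_pos: [0.4944, 0.1119, 0.1005]
eef_rot: [180.0, 0.0, -48.2]
contact_force: [0.2, -1.1, 0.8]
gripper_width: 0.0157
```

Request:
apply_moves --commands '[{"grip": 1,"slide": [0,0,-0.01],"roll": 0},{"grip": 1,"slide": [0,0,-0.03],"roll": 0},{"grip": 1,"slide": [0,0,-0.05],"roll": 0},{"grip": 1,"slide": [0,0,-0.07],"roll": 0},{"grip": 1,"slide": [0,0,-0.08],"roll": 0}]'

```text
time_s: 4.2
tcp_pos: [0.4946, 0.1122, 0.1817]
eef_rot: [-179.9, -0.0, -48.2]
contact_force: [0.4, 0.6, -5.6]
gripper_width: 0.0155
```

Run:
```python
from h import *
s=get_state();print(s["tcp_pos"],s["contact_force"],s["moment"])
im,d=capture("scene");im=im[:,:,::-1].copy()
cv2.imwrite("pics/scene2.png",cv2.resize(im[150:400,230:530],None,fx=2,fy=2))
```

```text
[0.4945803  0.11216642 0.18165872] [ 0.38669384  0.6279422  -5.56785707] [-0.04282991 -0.26691978  0.00541492]
```

View pics/scene2.png

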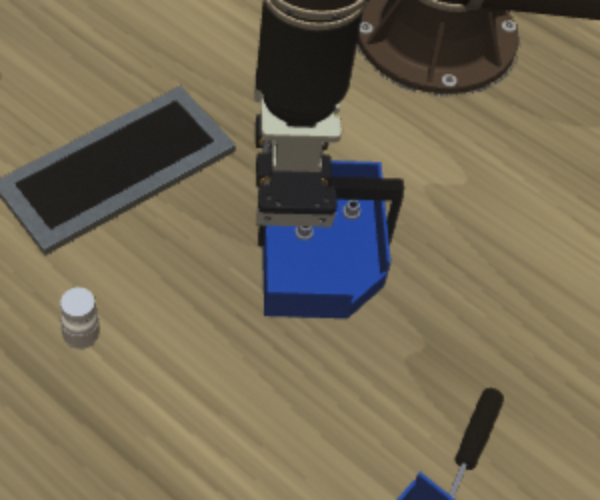

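Request:
apply_moves --commands '[{"grip": 1,"slide": [0.04,0.045,0],"roll": 0},{"grip": 1,"slide": [0.08,0.089,0],"roll": 0},{"grip": 1,"slide": [0.12,0.134,0],"roll": 0},{"grip": 1,"slide": [0.153,0.171,0],"roll": 0},{"grip": 1,"slide": [0.178,0.199,0],"roll": 0}]'

```text
time_s: 4.88
tcp_pos: [0.4638, -0.1552, 0.18]
eef_rot: [180.0, 0.0, -48.2]
contact_force: [1.3, 0.9, -5.2]
gripper_width: 0.0156
```

Request:
apply_moves --commands '[{"grip": 1,"slide": [0.017,0.019,0],"roll": 0},{"grip": 1,"slide": [0.03,0.034,-0.01],"roll": 0},{"grip": 1,"slide": [0.038,0.042,-0.02],"roll": 0},{"grip": 1,"slide": [0.041,0.046,-0.03],"roll": 0},{"grip": 1,"slide": [0.041,0.046,-0.04],"roll": 0}]'

```text
time_s: 5.5
tcp_pos: [0.4579, -0.2144, 0.2211]
eef_rot: [-180.0, 0.0, -48.2]
contact_force: [-0.6, -1.1, -4.6]
gripper_width: 0.0156
```

```bash
cat > look.py <<'E'
import sys
from h import *
k=sys.argv[1]
s=get_state();print(s["time_s"],s["tcp_pos"],s["eef_rot"],s["contact_force"],s["moment"],s["gripper_width"])
o=[]
for n in ["scene","top"]:
    im,d=capture(n);im=im[:,:,::-1].copy();c=get_calibration(n)
    g=s["tcp_pos"].copy();g[2]-=.06;u=proj(g,c).astype(int)
    u=np.clip(u,[100,100],[540,380])
    o.append(cv2.resize(im[u[1]-100:u[1]+100,u[0]-100:u[0]+100],None,fx=2,fy=2))
    np.savez(f"{n}{k}.npz",im=im,d=d)
cv2.imwrite(f"pics/both{k}.png",np.hstack(o))
E
python3 look.py 3
```

```text
5.5 [ 0.45793542 -0.21435109  0.22107274] [-1.79995166e+02  1.02134566e-02 -4.81801528e+01] [-0.63410825 -1.07258065 -4.57806458] [-0.13392521 -0.22721958  0.0239108 ] 0.015600001730464217
```

View pics/both3.png

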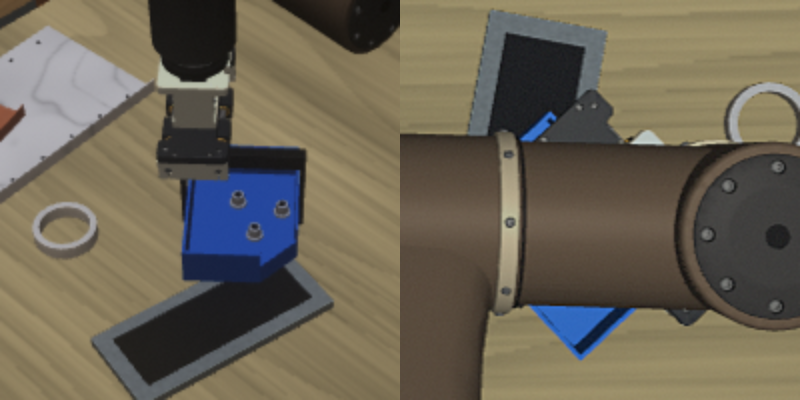

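Request:
apply_moves --commands '[{"grip": 1,"slide": [-0.008,-0.008,0],"roll": 0},{"grip": 1,"slide": [-0.024,-0.024,0],"roll": 0},{"grip": 1,"slide": [-0.048,-0.048,0],"roll": 0},{"grip": 1,"slide": [-0.075,-0.075,0],"roll": 0},{"grip": 1,"slide": [-0.102,-0.102,0],"roll": 0}]'

```text
time_s: 6.22
tcp_pos: [0.4654, -0.0686, 0.2202]
eef_rot: [180.0, 0.0, -48.2]
contact_force: [0.8, 0.8, -5.2]
gripper_width: 0.0159
```

Request:
apply_moves --commands '[{"grip": 1,"slide": [0.026,0.026,0],"roll": 0},{"grip": 1,"slide": [0.052,0.052,0],"roll": 0},{"grip": 1,"slide": [0.074,0.074,0],"roll": 0},{"grip": 1,"slide": [0.09,0.09,0],"roll": 0},{"grip": 1,"slide": [0.1,0.1,0],"roll": 0}]'

```text
time_s: 6.85
tcp_pos: [0.4578, -0.2118, 0.2201]
eef_rot: [180.0, 0.0, -48.2]
contact_force: [-0.0, 0.8, -4.8]
gripper_width: 0.0155
```

```bash
python3 look.py 4
```

```text
6.85 [ 0.45782582 -0.21182211  0.22014412] [ 1.79981330e+02  3.76140193e-02 -4.81803416e+01] [-0.01473694  0.76200903 -4.76429474] [-9.11761185e-02 -1.96934604e-01 -1.35171852e-04] 0.015527166655806085
```

View pics/both4.png

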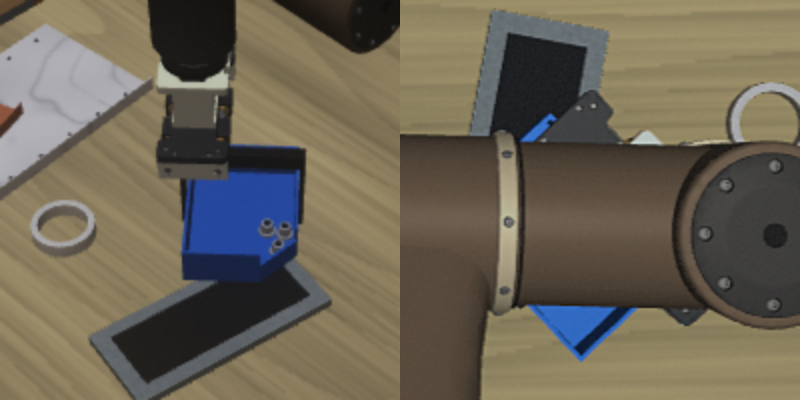

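Request:
apply_moves --commands '[{"grip": 1,"slide": [0,0,0],"roll": 0},{"grip": 1,"slide": [0,0,0],"roll": 0}]' --grip_force 35

```text
time_s: 7.2
tcp_pos: [0.4582, -0.2111, 0.2206]
eef_rot: [-180.0, 0.0, -48.1]
contact_force: [-0.1, -0.3, -4.5]
gripper_width: 0.0157
```

Request:
apply_moves --commands '[{"grip": 1,"slide": [0,0,0],"roll": 0},{"grip": 1,"slide": [0,0,0],"roll": 0}]' --grip_force 25

```text
time_s: 7.45
tcp_pos: [0.4582, -0.2115, 0.2206]
eef_rot: [-180.0, -0.0, -48.1]
contact_force: [-0.1, -0.1, -4.7]
gripper_width: 0.0159
```

```bash
python3 look.py 5
```

```text
7.45 [ 0.4581864  -0.21145457  0.22062192] [-1.79993373e+02 -6.76835501e-03 -4.81463751e+01] [-0.12302761 -0.07312606 -4.65475459] [-0.22392215 -0.21112104 -0.00828409] 0.015885514528221043
```

View pics/both5.png

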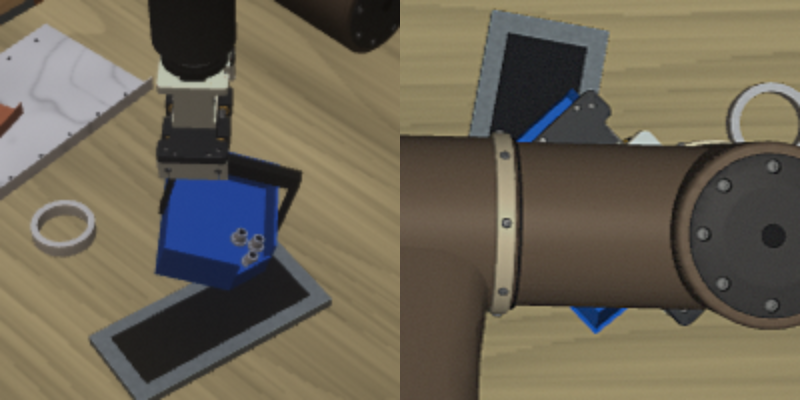

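```bash
cat > tilt.py <<'E'
import sys
from h import *
def run(k):
    z=np.load(f"scene{k}.npz");im=z["im"].astype(int);d=z["d"];c=get_calibration("scene");W=world(d,c)
    s=get_state();g=s["tcp_pos"]
    m=(im[...,0]>im[...,2]+40)&(d>0)&(np.linalg.norm(W-g,axis=-1)<.25)   # saved BGR
    P=W[m];rng=np.random.default_rng(0);best=None
    for _ in range(500):
        a=P[rng.choice(len(P),3,False)];n=np.cross(a[1]-a[0],a[2]-a[0]);l=np.linalg.norm(n)
        if l<1e-6:continue
        n/=l;
        if n[2]<0:n=-n
        if n[2]<.5:continue
        r=abs((P-a[0])@n)<.0025
        if best is None or r.sum()>best.sum():best=r
    Q=P[best];q=Q.mean(0);n=np.linalg.svd(Q-q)[2][2];n*=np.sign(n[2])
    print("inl",best.sum(),len(P),"tilt",np.degrees(np.arccos(n[2])).round(1),"dir",np.degrees(np.arctan2(n[1],n[0])).round(1),n.round(3))
    return n,q,W,im
if __name__=="__main__":run(sys.argv[1])
E
python3 tilt.py 4;python3 tilt.py 5
```

```text
inl 1215 2266 tilt 1.0 dir -128.3 [-0.011 -0.014  1.   ]
inl 1122 2195 tilt 17.1 dir 133.2 [-0.202  0.215  0.956]
```

Request:
apply_moves --commands '[{"grip": 1,"slide": [0,0,0],"roll": 0},{"grip": 1,"slide": [0,0,0],"roll": 0}]' --grip_force 25

```text
time_s: 7.8
tcp_pos: [0.4581, -0.2117, 0.2205]
eef_rot: [180.0, 0.0, -48.2]
contact_force: [-0.1, 0.2, -5.1]
gripper_width: 0.0157
```

```bash
python3 look.py 6; python3 tilt.py 6
```

```text
7.8 [ 0.45806427 -0.21171865  0.22054552] [ 1.79996925e+02  6.18486995e-03 -4.81757244e+01] [-0.10712704  0.24157767 -5.06093848] [-0.04123032  0.00515671 -0.04398598] 0.015684827541708093
inl 1087 2138 tilt 19.9 dir 131.9 [-0.227  0.253  0.94 ]
```

View pics/both6.png

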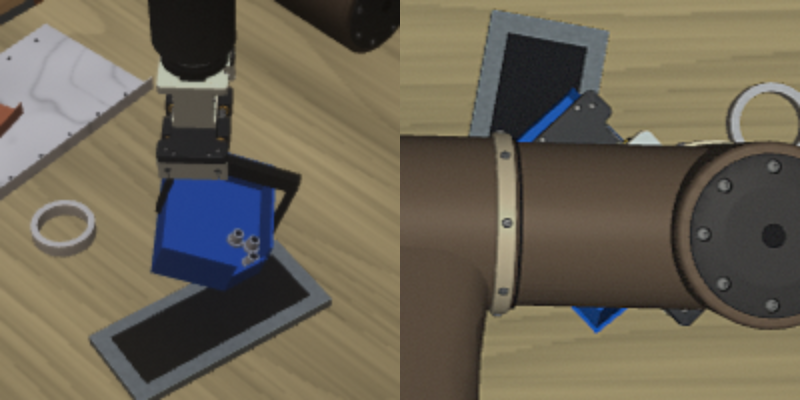

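Request:
apply_moves --commands '[{"grip": 1,"slide": [0,0,0],"roll": 0},{"grip": 1,"slide": [0,0,0],"roll": 0},{"grip": 1,"slide": [0,0,0],"roll": 0}]' --grip_force 14

```text
time_s: 8.28
tcp_pos: [0.4582, -0.2117, 0.2206]
eef_rot: [-180.0, -0.0, -48.2]
contact_force: [0.2, 0.1, -5.4]
gripper_width: 0.0159
```

```bash
python3 look.py 7; python3 tilt.py 7
```

```text
8.275 [ 0.45815479 -0.21173997  0.22058878] [-1.79997384e+02 -3.98389845e-03 -4.81713294e+01] [ 0.22869004  0.12514541 -5.41526374] [-0.09274142 -0.15180741 -0.00581579] 0.01590932817533986
inl 1044 2146 tilt 23.3 dir 132.3 [-0.266  0.292  0.918]
```

Request:
apply_moves --commands '[{"grip": 1,"slide": [0,0,0],"roll": 0},{"grip": 1,"slide": [0,0,0],"roll": 0},{"grip": 1,"slide": [0,0,0],"roll": 0}]' --grip_force 10

```text
time_s: 8.75
tcp_pos: [0.4581, -0.2118, 0.2206]
eef_rot: [-180.0, -0.0, -48.2]
contact_force: [-0.2, 0.0, -3.7]
gripper_width: 0.0159
```

```bash
python3 look.py 8; python3 tilt.py 8
python3 - <<'E'
from tilt import *
for k in (4,5,6,7,8):
    n,q,W,im=run(k)
    # distance of grasp point above inner floor plane (expect 115)
    g=np.array([.458,-.2117,.2396]); print((g-q)@n)
E
```

```text
8.75 [ 0.45814436 -0.21176958  0.2205976 ] [-1.79997837e+02 -6.27211217e-03 -4.81721371e+01] [-0.18436444  0.03380468 -3.73729784] [-0.05084352 -0.09889022  0.06621101] 0.015920242521416512
inl 988 2158 tilt 26.9 dir 131.4 [-0.299  0.339  0.892]
inl 1215 2266 tilt 1.0 dir -128.3 [-0.011 -0.014  1.   ]
0.11453459178108728
inl 1122 2195 tilt 17.1 dir 133.2 [-0.202  0.215  0.956]
0.11505393093792865
inl 1087 2138 tilt 19.9 dir 131.9 [-0.227  0.253  0.94 ]
0.11525724512568286
inl 1044 2146 tilt 23.3 dir 132.3 [-0.266  0.292  0.918]
0.11617379115950015
inl 988 2158 tilt 26.9 dir 131.4 [-0.299  0.339  0.892]
0.11593244722394883
```

View pics/both8.png

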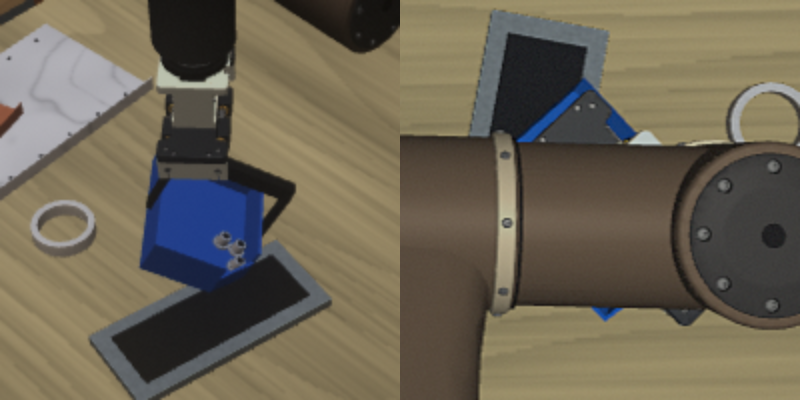

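Request:
apply_moves --commands '[{"grip": 1,"slide": [0,0,0],"roll": 0},{"grip": 1,"slide": [0,0,0],"roll": 0}]' --grip_force 8

```text
time_s: 9.1
tcp_pos: [0.4581, -0.2117, 0.2206]
eef_rot: [-180.0, 0.0, -48.2]
contact_force: [-0.4, -0.2, -5.6]
gripper_width: 0.0161
```

```bash
python3 look.py 9
python3 - <<'E'
from tilt import *
n,q,W,im=run(9)
print((np.array([.458,-.2117,.2396])-q)@n)
E
```

```text
9.1 [ 0.45810067 -0.21172633  0.2205636 ] [-1.79999040e+02  7.65799816e-04 -4.81729879e+01] [-0.37038347 -0.16969848 -5.63852415] [-0.05657359 -0.047054   -0.00240838] 0.01607654321976698
inl 1040 2156 tilt 26.6 dir 131.7 [-0.298  0.335  0.894]
0.11658328286551939
```

Request:
apply_moves --commands '[{"grip": 1,"slide": [0,0,0.012],"roll": 0},{"grip": 1,"slide": [0,0,0.028],"roll": 0},{"grip": 1,"slide": [0,0,0.042],"roll": 0},{"grip": 1,"slide": [0,0,0.05],"roll": 0},{"grip": 1,"slide": [0,0,0.055],"roll": 0}]' --grip_force 12

```text
time_s: 9.82
tcp_pos: [0.458, -0.2117, 0.1649]
eef_rot: [180.0, 0.0, -48.2]
contact_force: [-0.0, 0.4, -5.0]
gripper_width: 0.0159
```

Request:
apply_moves --commands '[{"grip": 1,"slide": [0,0,0.003],"roll": 0},{"grip": 1,"slide": [0,0,0.005],"roll": 0},{"grip": 1,"slide": [0,0,0.005],"roll": 0}]'

```text
time_s: 10.2
tcp_pos: [0.4595, -0.2125, 0.1621]
eef_rot: [-179.9, -0.2, -48.1]
contact_force: [0.5, -2.3, 3.3]
gripper_width: 0.0158
```

```bash
python3 look.py 10; python3 tilt.py 10
```

```text
10.2 [ 0.4594794  -0.21245452  0.16209284] [-179.92781117   -0.18270106  -48.13401941] [ 0.52102172 -2.32011049  3.32297115] [-1.09785511 -0.11465821  0.04133941] 0.015800977719827337
inl 890 2054 tilt 27.0 dir 133.3 [-0.311  0.33   0.891]
```

View pics/both10.png

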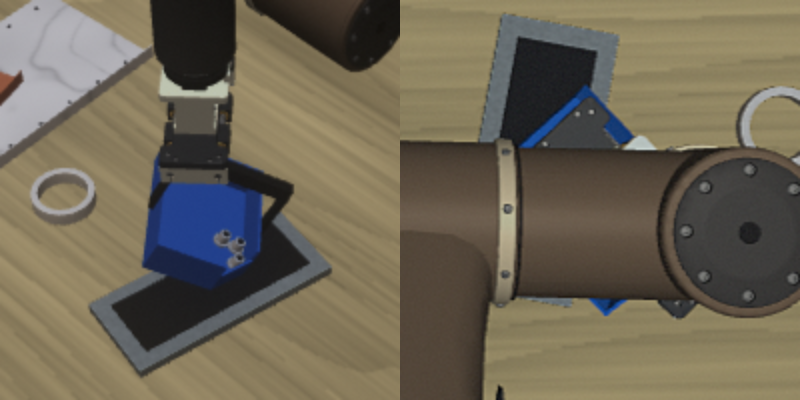

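Request:
apply_moves --commands '[{"grip": 1,"slide": [-0.006,0,-0.001],"roll": 0},{"grip": 1,"slide": [-0.012,0,-0.0025],"roll": 0},{"grip": 1,"slide": [-0.018,0,-0.004],"roll": 0},{"grip": 1,"slide": [-0.024,0,-0.005],"roll": 0},{"grip": 1,"slide": [-0.03,0,-0.006],"roll": 0}]'

```text
time_s: 10.92
tcp_pos: [0.4375, -0.1889, 0.1664]
eef_rot: [180.0, 0.0, -48.2]
contact_force: [-0.3, 0.1, -4.7]
gripper_width: 0.016
```

```bash
python3 look.py 11; python3 tilt.py 11
```

```text
10.925 [ 0.43753365 -0.18889643  0.16635175] [ 1.79981569e+02  3.37947997e-02 -4.81668185e+01] [-0.25615155  0.06353462 -4.70831748] [ 0.01526238 -0.06859909  0.00550773] 0.016032750480995464
inl 897 1996 tilt 27.1 dir 130.9 [-0.298  0.345  0.89 ]
```

View pics/both11.png

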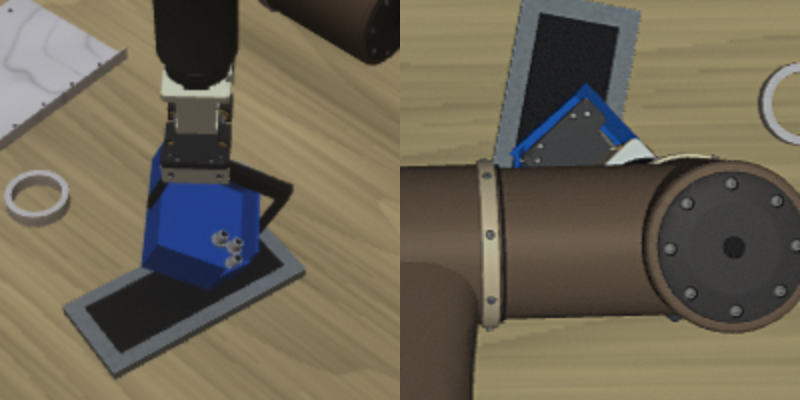

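Request:
apply_moves --commands '[{"grip": 1,"slide": [0,0,0.003],"roll": 0},{"grip": 1,"slide": [0,0,0.0055],"roll": 0},{"grip": 1,"slide": [-0.004,0,0.0055],"roll": 0},{"grip": 1,"slide": [-0.008,0,0.0055],"roll": 0},{"grip": 1,"slide": [-0.012,0,0.005],"roll": 0}]' --grip_force 10

```text
time_s: 11.65
tcp_pos: [0.4302, -0.1802, 0.1619]
eef_rot: [-180.0, -0.0, -48.2]
contact_force: [0.7, -1.6, 1.3]
gripper_width: 0.0157
```

```bash
python3 look.py 12; python3 tilt.py 12
```

```text
11.65 [ 0.43019613 -0.18021561  0.16185345] [-1.79961870e+02 -2.86150952e-02 -4.81777233e+01] [ 0.70707291 -1.5955993   1.31081679] [-0.48374305 -0.68757665 -0.00789612] 0.015745276899496483
inl 893 2000 tilt 26.4 dir 133.0 [-0.303  0.325  0.896]
```

Request:
apply_moves --commands '[{"grip": 1,"slide": [0,0,-0.01],"roll": 0},{"grip": 1,"slide": [0,0,-0.025],"roll": 0},{"grip": 1,"slide": [0,0,-0.04],"roll": 0},{"grip": 1,"slide": [0,0,-0.05],"roll": 0},{"grip": 1,"slide": [0,0,-0.05],"roll": 0}]' --grip_force 10

```text
time_s: 12.38
tcp_pos: [0.4306, -0.1804, 0.2125]
eef_rot: [-179.9, -0.1, -48.2]
contact_force: [0.9, 0.1, -5.0]
gripper_width: 0.016
```

Request:
apply_moves --commands '[{"grip": 1,"slide": [-0.03,0,0],"roll": 0}]' --grip_force 10

```text
time_s: 12.5
tcp_pos: [0.4105, -0.1583, 0.211]
eef_rot: [180.0, 0.0, -48.3]
contact_force: [-1.0, -0.1, -4.0]
gripper_width: 0.016
```

Request:
apply_moves --commands '[{"grip": 1,"slide": [-0.02,0,0],"roll": 0},{"grip": 1,"slide": [-0.03,0,0],"roll": 0},{"grip": 1,"slide": [-0.034,0,0],"roll": 0},{"grip": 1,"slide": [-0.034,0,0],"roll": 0}]' --grip_force 60

```text
time_s: 13.0
tcp_pos: [0.3877, -0.1328, 0.2116]
eef_rot: [-180.0, -0.0, -48.2]
contact_force: [-0.1, -0.5, -4.1]
gripper_width: 0.0157
```

```bash
python3 look.py 13
python3 - <<'E'
from tilt import *
n,q,W,im=run(13);g=get_state()["tcp_pos"]+[0,0,.019];print((g-q)@n)
E
```

```text
13.0 [ 0.38768933 -0.13275184  0.21160755] [-1.79993979e+02 -1.15505182e-02 -4.81509490e+01] [-0.06358877 -0.45595855 -4.14935834] [ 0.0238684  -0.00809222 -0.02093063] 0.01574975258752543
inl 803 2093 tilt 36.6 dir 132.6 [-0.403  0.439  0.803]
0.11700867284149774
```

View pics/both13.png

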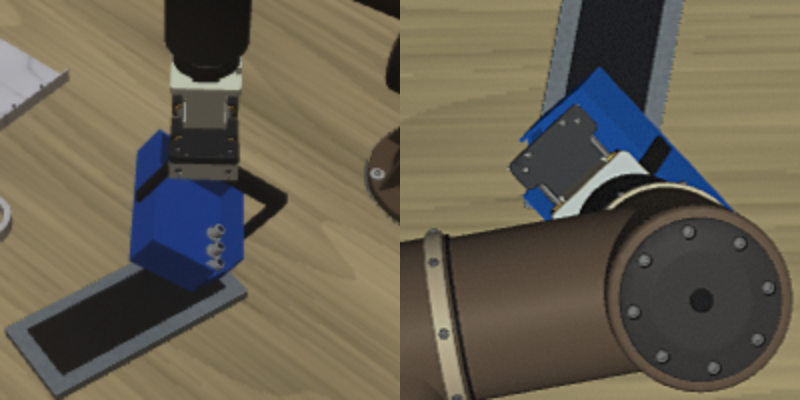

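```bash
cat > bush.py <<'E'
import sys
from tilt import *
k=sys.argv[1]
n,q,W,im=run(k)
g=get_state()["tcp_pos"]+[0,0,.019]
x=np.array([.745,.667,0]);x-=n*(x@n);x/=np.linalg.norm(x);y=np.cross(n,x)
R=np.stack([x,y,n],1)
o=g-R@np.array([0,-.05,(g-q)@n+.004])
T=(W-o)@R*1000
pick=o+R@[.07,.045,.004]
c=np.array([.503,-.159]);a=np.radians(-11.6);B=np.array([[np.cos(a),-np.sin(a)],[np.sin(a),np.cos(a)]])
print("pick",pick.round(3),"in board",((pick[:2]-c)@B).round(3))
inside=(abs(T[...,0])<92)&(abs(T[...,1])<67)&(T[...,2]>8)&(T[...,2]<40)&(im[...,0]<im[...,2]+40)
nb,lab,st,ce=cv2.connectedComponentsWithStats(inside.astype(np.uint8))
for i in range(1,nb):
    if st[i,4]>8: print(st[i,4],ce[i].round(0),"tote mm",np.median(T[lab==i],0).round(0), T[lab==i].min(0).round(),T[lab==i].max(0).round())
cc=get_calibration("scene");u=proj(pick,cc);
z=np.load(f"scene{k}.npz");im2=z["im"].copy()
for p in [(70,45,4),(50,66,4),(91,25,4),(0,66,4),(0,0,4)]:
    v=proj(o+R@(np.array(p)/1e3),cc);cv2.circle(im2,tuple(int(round(t)) for t in v),1,(0,255,255),-1)
u=u.astype(int);cv2.imwrite(f"pics/zoom{k}.png",cv2.resize(im2[u[1]-60:u[1]+50,u[0]-70:u[0]+60],None,fx=5,fy=5,interpolation=cv2.INTER_CUBIC))
E
python3 bush.py 13
```

```text
inl 803 2093 tilt 36.6 dir 132.6 [-0.403  0.439  0.803]
pick [ 0.436 -0.081  0.08 ] in board [-0.081  0.063]
12 [306. 150.] tote mm [-89. -48.  34.] [-92. -54.  25.] [-83. -40.  40.]
9 [306. 157.] tote mm [-90. -33.  15.] [-92. -38.  11.] [-87. -29.  21.]
34 [331. 169.] tote mm [-89.  48.  19.] [-92.  34.  10.] [-83.  62.  32.]
82 [332. 197.] tote mm [ 5. 55. 16.] [-23.  45.   8.] [29. 64. 24.]
32 [332. 208.] tote mm [47. 52. 18.] [35. 46. 10.] [56. 61. 24.]
20 [330. 215.] tote mm [75. 47. 17.] [54. 23.  8.] [91. 67. 32.]
```

View pics/zoom13.png

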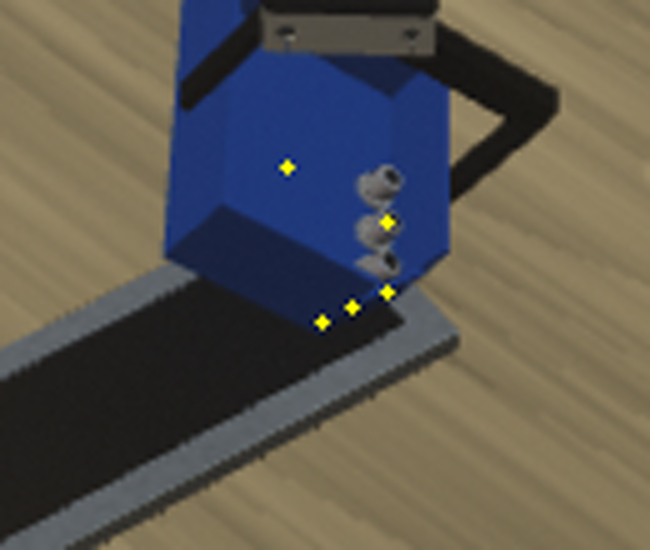

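Request:
apply_moves --commands '[{"grip": 1,"slide": [0.02,-0.006,0],"roll": 0},{"grip": 1,"slide": [0.05,-0.02,0],"roll": 0},{"grip": 1,"slide": [0.08,-0.04,0],"roll": 0},{"grip": 1,"slide": [0.098,-0.068,0],"roll": 0},{"grip": 1,"slide": [0.103,-0.098,0],"roll": 0}]' --grip_force 60

```text
time_s: 13.72
tcp_pos: [0.5307, -0.145, 0.2107]
eef_rot: [179.9, 0.0, -48.3]
contact_force: [0.1, 0.3, -4.3]
gripper_width: 0.0156
```

Request:
apply_moves --commands '[{"grip": 1,"slide": [0,0.045,0],"roll": 0},{"grip": 1,"slide": [0,0.075,0],"roll": 0},{"grip": 1,"slide": [0,0.092,0],"roll": 0},{"grip": 1,"slide": [0,0.098,0],"roll": 0}]'

```text
time_s: 14.22
tcp_pos: [0.4558, -0.2103, 0.2115]
eef_rot: [180.0, -0.0, -48.2]
contact_force: [-0.6, 0.3, -5.0]
gripper_width: 0.0152
```

```bash
python3 look.py 14; python3 bush.py 14
```

```text
14.225 [ 0.4558148  -0.21026925  0.21151321] [ 1.79997861e+02 -2.28778189e-03 -4.82444037e+01] [-0.64372982  0.308712   -5.00959088] [ 0.15913628 -0.07604865  0.024904  ] 0.015243970419409537
inl 916 2260 tilt 36.2 dir 133.2 [-0.404  0.43   0.807]
pick [ 0.504 -0.156  0.08 ] in board [0.001 0.003]
91 [292. 203.] tote mm [32. 52. 18.] [ 4. 41.  8.] [59. 64. 25.]
24 [290. 215.] tote mm [72. 47. 17.] [57. 31.  8.] [89. 64. 29.]
```

View pics/zoom14.png

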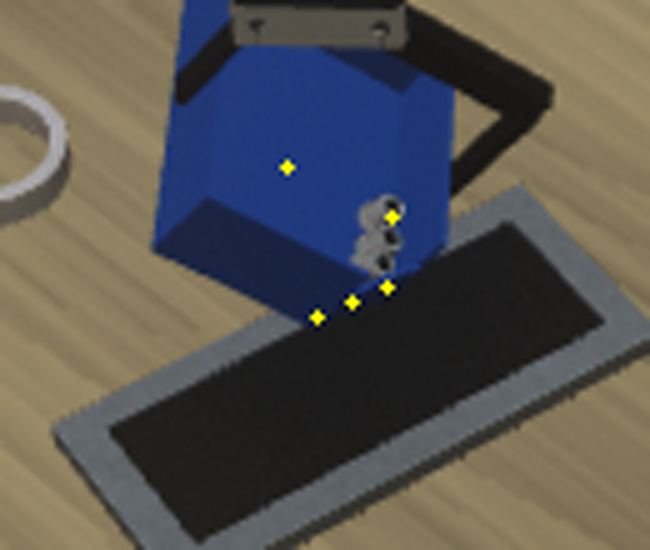

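Request:
apply_moves --commands '[{"grip": 1,"slide": [0,-0.012,0],"roll": 0},{"grip": 1,"slide": [0,-0.035,0],"roll": 0},{"grip": 1,"slide": [0,-0.068,0],"roll": 0},{"grip": 1,"slide": [0,-0.108,0],"roll": 0},{"grip": 1,"slide": [0,-0.15,0],"roll": 0}]'

```text
time_s: 14.95
tcp_pos: [0.5701, -0.1069, 0.2114]
eef_rot: [-180.0, -0.0, -48.1]
contact_force: [0.9, -0.5, -4.6]
gripper_width: 0.0157
```

Request:
apply_moves --commands '[{"grip": 1,"slide": [0,0.055,0],"roll": 0},{"grip": 1,"slide": [0,0.1,0],"roll": 0},{"grip": 1,"slide": [0,0.13,0],"roll": 0},{"grip": 1,"slide": [0,0.146,0],"roll": 0},{"grip": 1,"slide": [0,0.15,0],"roll": 0}]'

```text
time_s: 15.58
tcp_pos: [0.4568, -0.2092, 0.2117]
eef_rot: [-180.0, -0.0, -48.2]
contact_force: [0.3, -0.6, -5.2]
gripper_width: 0.0157
```

```bash
python3 look.py 15; python3 bush.py 15
```

```text
15.575 [ 0.45678253 -0.20917524  0.21166833] [-1.79975725e+02 -2.06794702e-02 -4.81644316e+01] [ 0.29933117 -0.57942467 -5.21930214] [ 0.21380927 -0.02607711 -0.03729096] 0.015697987793260634
inl 891 2254 tilt 37.4 dir 131.7 [-0.404  0.453  0.794]
pick [ 0.506 -0.159  0.08 ] in board [0.003 0.   ]
14 [294. 169.] tote mm [-89.  52.  22.] [-92.  40.   9.] [-85.  60.  29.]
116 [292. 196.] tote mm [ 5. 55. 18.] [-28.  47.   8.] [37. 66. 26.]
26 [288. 215.] tote mm [76. 47. 17.] [58. 30.  9.] [92. 64. 28.]
```

View pics/zoom15.png

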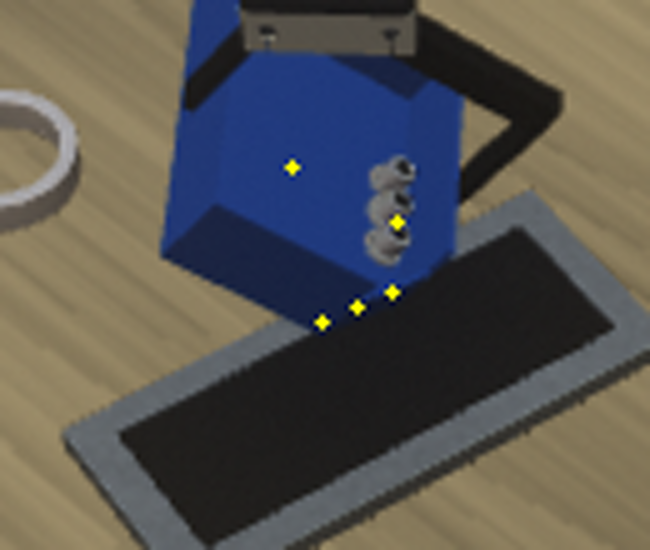

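Request:
apply_moves --commands '[{"grip": 1,"slide": [0,-0.005,0],"roll": 0},{"grip": 1,"slide": [0,-0.015,0],"roll": 0},{"grip": 1,"slide": [0,-0.03,0],"roll": 0},{"grip": 1,"slide": [0,-0.05,0],"roll": 0},{"grip": 1,"slide": [0,-0.074,0],"roll": 0}]'

```text
time_s: 16.3
tcp_pos: [0.5126, -0.1589, 0.2116]
eef_rot: [-180.0, -0.0, -48.2]
contact_force: [1.5, -0.0, -4.7]
gripper_width: 0.0158
```

Request:
apply_moves --commands '[{"grip": 1,"slide": [0,0.03,0],"roll": 0},{"grip": 1,"slide": [0,0.052,0],"roll": 0},{"grip": 1,"slide": [0,0.066,0],"roll": 0},{"grip": 1,"slide": [0,0.073,0],"roll": 0},{"grip": 1,"slide": [0,0.075,0],"roll": 0}]'

```text
time_s: 16.92
tcp_pos: [0.4553, -0.2105, 0.2118]
eef_rot: [-180.0, -0.0, -48.2]
contact_force: [-0.3, 0.6, -4.5]
gripper_width: 0.0156
```

```bash
python3 look.py 16; python3 bush.py 16
```

```text
16.925 [ 0.45531555 -0.21049983  0.21179271] [-1.79971049e+02 -2.62840156e-02 -4.82192495e+01] [-0.33251384  0.60562601 -4.50100637] [ 0.11273584 -0.01887158 -0.0331427 ] 0.01564680427759744
inl 924 2246 tilt 37.0 dir 132.7 [-0.409  0.442  0.798]
pick [ 0.505 -0.159  0.08 ] in board [0.002 0.001]
13 [291. 166.] tote mm [-90.  36.  25.] [-92.  28.  16.] [-86.  55.  30.]
112 [292. 201.] tote mm [26. 53. 18.] [-9. 45.  8.] [52. 63. 24.]
27 [289. 215.] tote mm [76. 45. 17.] [54. 30.  8.] [91. 67. 28.]
```

View pics/zoom16.png

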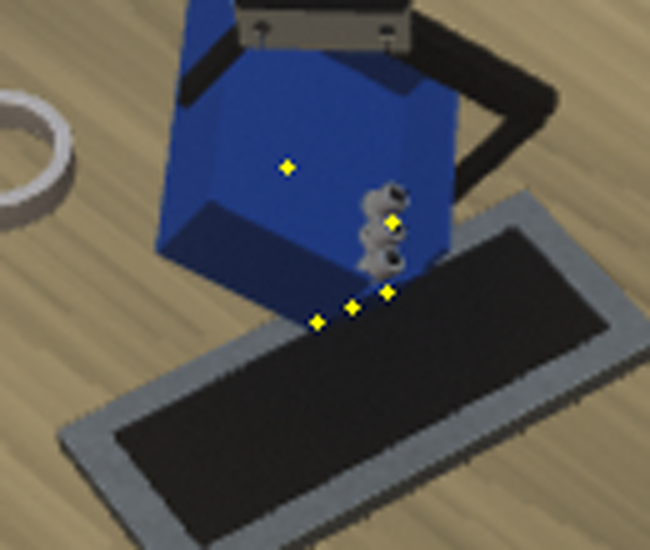

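Request:
apply_moves --commands '[{"grip": 1,"slide": [0,-0.005,0],"roll": 0},{"grip": 1,"slide": [0,-0.015,0],"roll": 0},{"grip": 1,"slide": [0,-0.03,0],"roll": 0},{"grip": 1,"slide": [0,-0.05,0],"roll": 0},{"grip": 1,"slide": [0,-0.076,0],"roll": 0}]'

```text
time_s: 17.65
tcp_pos: [0.5133, -0.1583, 0.2116]
eef_rot: [-180.0, -0.0, -48.2]
contact_force: [0.9, 0.6, -4.8]
gripper_width: 0.0156
```

Request:
apply_moves --commands '[{"grip": 1,"slide": [0,0.032,0],"roll": 0},{"grip": 1,"slide": [0,0.054,0],"roll": 0},{"grip": 1,"slide": [0,0.067,0],"roll": 0},{"grip": 1,"slide": [0,0.074,0],"roll": 0},{"grip": 1,"slide": [0,0.076,0],"roll": 0}]'

```text
time_s: 18.27
tcp_pos: [0.4553, -0.2105, 0.2118]
eef_rot: [-180.0, -0.0, -48.2]
contact_force: [1.2, 0.7, -5.4]
gripper_width: 0.0157
```

```bash
python3 look.py 17; python3 bush.py 17
```

```text
18.275 [ 0.45533868 -0.21049202  0.2117629 ] [-1.79975326e+02 -2.48068872e-02 -4.82145826e+01] [ 1.1845533   0.68060316 -5.37913548] [ 0.10733316 -0.02718583 -0.0532595 ] 0.015677784621987895
inl 883 2271 tilt 36.6 dir 133.6 [-0.411  0.431  0.803]
pick [ 0.505 -0.157  0.08 ] in board [0.001 0.002]
94 [292. 202.] tote mm [29. 51. 18.] [-0. 40.  8.] [58. 64. 24.]
24 [289. 214.] tote mm [73. 47. 17.] [56. 29.  8.] [89. 64. 26.]
```

View pics/zoom17.png

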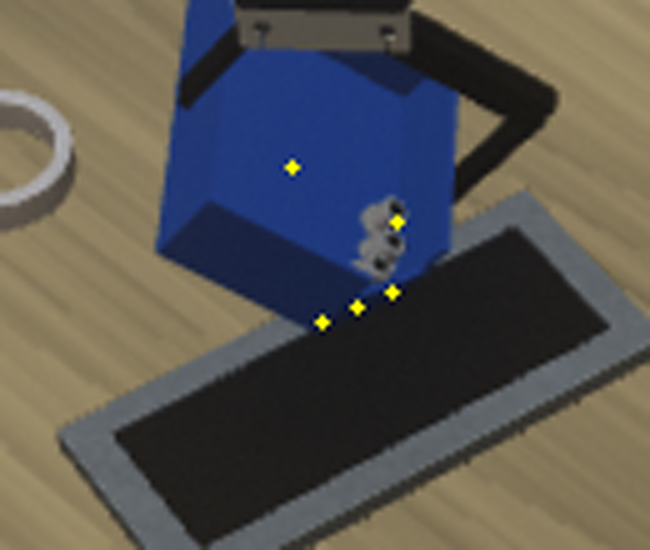

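```bash
cat >> bush.py <<'E'
up=proj(pick,cc).astype(int)
C=-cc["R"].T@cc["t"]
for zx,zy in eval(sys.argv[2]) if len(sys.argv)>2 else []:
    px=np.array([up[0]-70+zx/5,up[1]-60+zy/5,1.]);ray=cc["R"].T@np.linalg.solve(cc["mtx"],px)
    a=(C-o)@R;b=ray@R;s=(.018-a[2])/b[2];p=(a+s*b)*1000
    print("hole->tote xy",p.round(1),"dist",np.hypot(p[0]-70,p[1]-45).round(1))
im3=im2.copy()
big=cv2.resize(z["im"][u[1]-60:u[1]+50,u[0]-70:u[0]+60],None,fx=6,fy=6,interpolation=cv2.INTER_CUBIC)
def P(p):
    v=proj(o+R@(np.array(p)/1e3),cc);return tuple(int(round((t-w)*6)) for t,w in zip(v,(u[0]-70,u[1]-60)))
ol=[(-95,-70,50),(95,-70,50),(95,25,50)];
for a,b in zip([(95,-70,50),(95,25,50),(95,25,30),(50,70,30),(50,70,50)],[(95,25,50),(95,25,30),(50,70,30),(50,70,50),(-95,70,50)]):cv2.line(big,P(a),P(b),(0,255,255),1)
for a,b in zip([(91,-66,4),(91,23.3,4),(48.3,66,4)],[(91,23.3,4),(48.3,66,4),(-91,66,4)]):cv2.line(big,P(a),P(b),(0,255,0),1)
cv2.imwrite(f"pics/model{k}.png",big)
E
python3 bush.py 17 "[(396,207),(392,240),(379,265)]"
```

```text
inl 883 2271 tilt 36.6 dir 133.6 [-0.411  0.431  0.803]
pick [ 0.505 -0.157  0.08 ] in board [0.001 0.002]
94 [292. 202.] tote mm [29. 51. 18.] [-0. 40.  8.] [58. 64. 24.]
24 [289. 214.] tote mm [73. 47. 17.] [56. 29.  8.] [89. 64. 26.]
hole->tote xy [ 4.9 58.2 18. ] dist 66.5
hole->tote xy [28.9 56.8 18. ] dist 42.8
hole->tote xy [50.1 49.7 18. ] dist 20.5
```

View pics/model17.png

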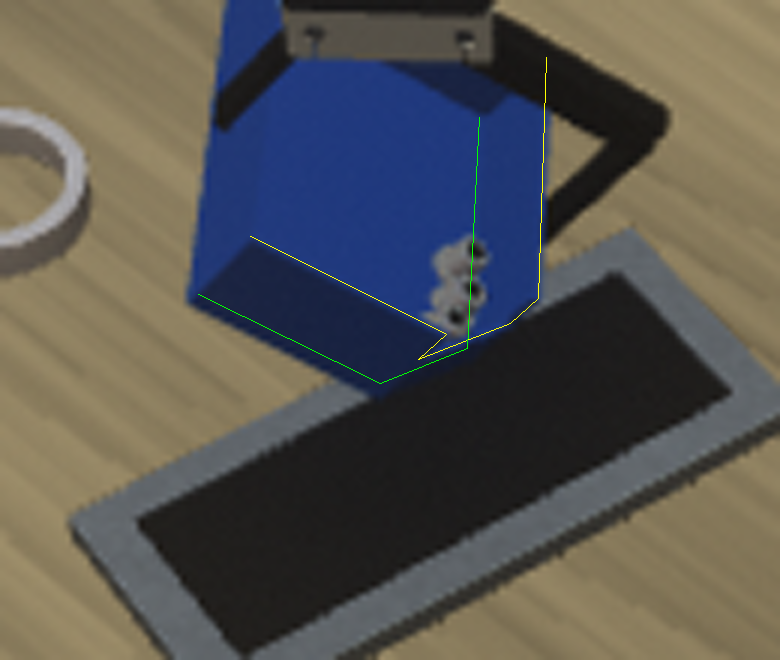

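Request:
apply_moves --commands '[{"grip": 1,"slide": [0,-0.005,0],"roll": 0},{"grip": 1,"slide": [0,-0.015,0],"roll": 0},{"grip": 1,"slide": [0,-0.03,0],"roll": 0},{"grip": 1,"slide": [0,-0.05,0],"roll": 0},{"grip": 1,"slide": [0,-0.076,0],"roll": 0}]'

```text
time_s: 19.0
tcp_pos: [0.5133, -0.1583, 0.2116]
eef_rot: [-180.0, -0.0, -48.2]
contact_force: [0.4, -0.7, -4.2]
gripper_width: 0.0156
```

Request:
apply_moves --commands '[{"grip": 1,"slide": [0,0.036,0],"roll": 0},{"grip": 1,"slide": [0,0.057,0],"roll": 0},{"grip": 1,"slide": [0,0.068,0],"roll": 0},{"grip": 1,"slide": [0,0.074,0],"roll": 0},{"grip": 1,"slide": [0,0.076,0],"roll": 0}]'

```text
time_s: 19.62
tcp_pos: [0.4556, -0.2103, 0.2117]
eef_rot: [-180.0, -0.0, -48.2]
contact_force: [0.8, -0.3, -5.0]
gripper_width: 0.0155
```

```bash
python3 look.py 18; python3 bush.py 18
```

```text
19.625 [ 0.45556424 -0.21030785  0.21172345] [-1.79975855e+02 -2.29779593e-02 -4.81995416e+01] [ 0.82795858 -0.34763251 -5.02247406] [0.09817936 0.0128952  0.01078654] 0.01546221754347734
inl 875 2249 tilt 38.1 dir 132.9 [-0.42   0.452  0.787]
pick [ 0.506 -0.16   0.081] in board [ 0.004 -0.   ]
17 [287. 166.] tote mm [-90.  34.  18.] [-92.  19.  10.] [-87.  41.  25.]
9 [295. 168.] tote mm [-91.  53.  25.] [-92.  46.  21.] [-87.  61.  28.]
117 [292. 201.] tote mm [25. 55. 19.] [-8. 46.  8.] [54. 65. 26.]
25 [289. 215.] tote mm [75. 48. 17.] [56. 31.  9.] [92. 67. 27.]
```

View pics/zoom18.png

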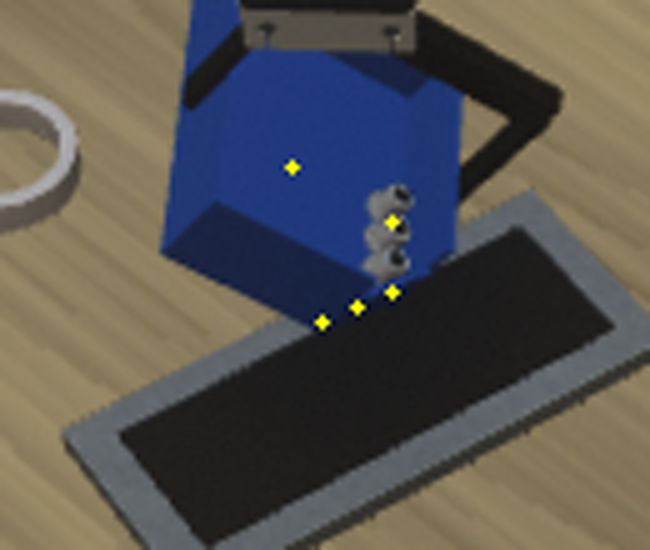

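Request:
apply_moves --commands '[{"grip": 1,"slide": [0,0,0],"roll": 0},{"grip": 1,"slide": [0,0,0],"roll": 0},{"grip": 1,"slide": [0,0,0],"roll": 0}]' --grip_force 10

```text
time_s: 20.1
tcp_pos: [0.4555, -0.2101, 0.2115]
eef_rot: [180.0, 0.0, -48.2]
contact_force: [-0.4, -0.4, -4.4]
gripper_width: 0.0159
```

Request:
apply_moves --commands '[{"grip": 1,"slide": [0,0,0],"roll": 0}]' --grip_force 60

```text
time_s: 20.23
tcp_pos: [0.4554, -0.2101, 0.2116]
eef_rot: [180.0, -0.0, -48.2]
contact_force: [0.3, 0.3, -4.9]
gripper_width: 0.0155
```

```bash
python3 look.py 19; python3 bush.py 19
```

```text
20.225 [ 0.45541217 -0.21011488  0.21156844] [ 1.79998710e+02 -3.40885420e-04 -4.81643587e+01] [ 0.26053395  0.30290127 -4.86391178] [0.05275823 0.01183057 0.01367368] 0.015513403367874375
inl 876 2151 tilt 37.8 dir 131.7 [-0.408  0.457  0.79 ]
pick [ 0.505 -0.161  0.08 ] in board [ 0.003 -0.002]
37 [292. 168.] tote mm [-90.  50.  18.] [-92.  32.   9.] [-86.  66.  27.]
112 [292. 201.] tote mm [24. 55. 18.] [-4. 47.  8.] [54. 65. 28.]
27 [289. 215.] tote mm [76. 48. 19.] [58. 31.  9.] [92. 66. 31.]
```

Request:
apply_moves --commands '[{"grip": 1,"slide": [0.015,0,0],"roll": 0}]' --grip_force 10

```text
time_s: 20.45
tcp_pos: [0.4653, -0.2213, 0.2118]
eef_rot: [-180.0, -0.0, -48.1]
contact_force: [0.9, 0.9, -4.9]
gripper_width: 0.0161
```

Request:
apply_moves --commands '[{"grip": 1,"slide": [0.009,0,0],"roll": 0},{"grip": 1,"slide": [0.013,0,0],"roll": 0},{"grip": 1,"slide": [0.013,0,0],"roll": 0}]' --grip_force 60

```text
time_s: 20.82
tcp_pos: [0.4741, -0.2313, 0.2112]
eef_rot: [180.0, 0.0, -48.2]
contact_force: [-0.1, 0.7, -4.6]
gripper_width: 0.0154
```

```bash
python3 look.py 20; python3 bush.py 20
```

```text
20.825 [ 0.47405713 -0.23131502  0.21120784] [ 1.79974642e+02  3.32236135e-02 -4.82107577e+01] [-0.12237618  0.65470885 -4.61685859] [0.08930051 0.07207741 0.05783201] 0.015389974039031562
inl 931 2127 tilt 33.7 dir 132.2 [-0.373  0.411  0.832]
pick [ 0.517 -0.174  0.08 ] in board [ 0.017 -0.012]
21 [284. 168.] tote mm [-91.  44.  17.] [-92.  29.   9.] [-86.  55.  23.]
117 [285. 201.] tote mm [23. 55. 18.] [-12.  46.   8.] [55. 65. 28.]
32 [282. 214.] tote mm [75. 48. 16.] [61. 34.  9.] [90. 63. 32.]
```

Request:
apply_moves --commands '[{"grip": 1,"slide": [0.012,0,0],"roll": 0}]' --grip_force 10

```text
time_s: 21.05
tcp_pos: [0.4818, -0.2398, 0.2118]
eef_rot: [-180.0, 0.0, -48.1]
contact_force: [0.1, 0.1, -4.9]
gripper_width: 0.0158
```

Request:
apply_moves --commands '[{"grip": 1,"slide": [0.006,-0.005,0],"roll": 0},{"grip": 1,"slide": [0.005,-0.015,0],"roll": 0},{"grip": 1,"slide": [-0.003,-0.03,0],"roll": 0},{"grip": 1,"slide": [-0.012,-0.05,0],"roll": 0},{"grip": 1,"slide": [-0.018,-0.074,0],"roll": 0}]' --grip_force 60

```text
time_s: 21.68
tcp_pos: [0.5253, -0.1755, 0.2117]
eef_rot: [-180.0, 0.0, -48.2]
contact_force: [0.9, 0.5, -4.6]
gripper_width: 0.0156
```

Request:
apply_moves --commands '[{"grip": 1,"slide": [-0.003,0.031,0],"roll": 0},{"grip": 1,"slide": [-0.004,0.053,0],"roll": 0},{"grip": 1,"slide": [-0.004,0.066,0],"roll": 0},{"grip": 1,"slide": [-0.004,0.073,0],"roll": 0},{"grip": 1,"slide": [-0.004,0.075,0],"roll": 0}]'

```text
time_s: 22.3
tcp_pos: [0.4665, -0.2248, 0.2118]
eef_rot: [-180.0, -0.0, -48.2]
contact_force: [1.5, 0.9, -5.2]
gripper_width: 0.0155
```

```bash
python3 look.py 21; python3 bush.py 21
```

```text
22.3 [ 0.46646376 -0.2247509   0.2117518 ] [-1.79976956e+02 -2.17462624e-02 -4.82337359e+01] [ 1.48874757  0.8891899  -5.20142013] [ 0.09257251 -0.03185224  0.00092776] 0.015461068905192617
inl 987 2241 tilt 31.5 dir 133.7 [-0.361  0.378  0.853]
pick [ 0.507 -0.162  0.081] in board [ 0.005 -0.002]
99 [290. 202.] tote mm [33. 53. 18.] [ 2. 41.  8.] [61. 65. 25.]
33 [287. 214.] tote mm [74. 47. 17.] [56. 29.  8.] [91. 64. 29.]
```

View pics/zoom21.png

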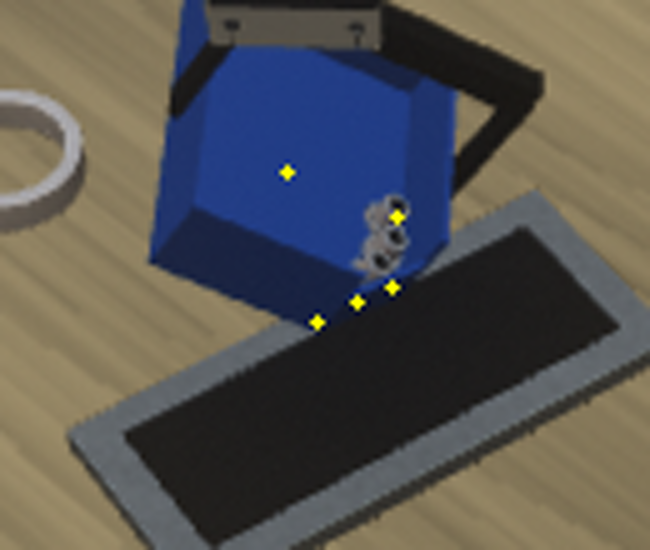

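```bash
python3 bush.py 21 "[(398,205),(396,238),(380,262)]"
```

```text
inl 987 2241 tilt 31.5 dir 133.7 [-0.361  0.378  0.853]
pick [ 0.507 -0.162  0.081] in board [ 0.005 -0.002]
99 [290. 202.] tote mm [33. 53. 18.] [ 2. 41.  8.] [61. 65. 25.]
33 [287. 214.] tote mm [74. 47. 17.] [56. 29.  8.] [91. 64. 29.]
hole->tote xy [ 6.4 59.6 18. ] dist 65.3
hole->tote xy [29.6 59.5 18. ] dist 42.9
hole->tote xy [50.4 51.1 18. ] dist 20.6
```

View pics/model21.png

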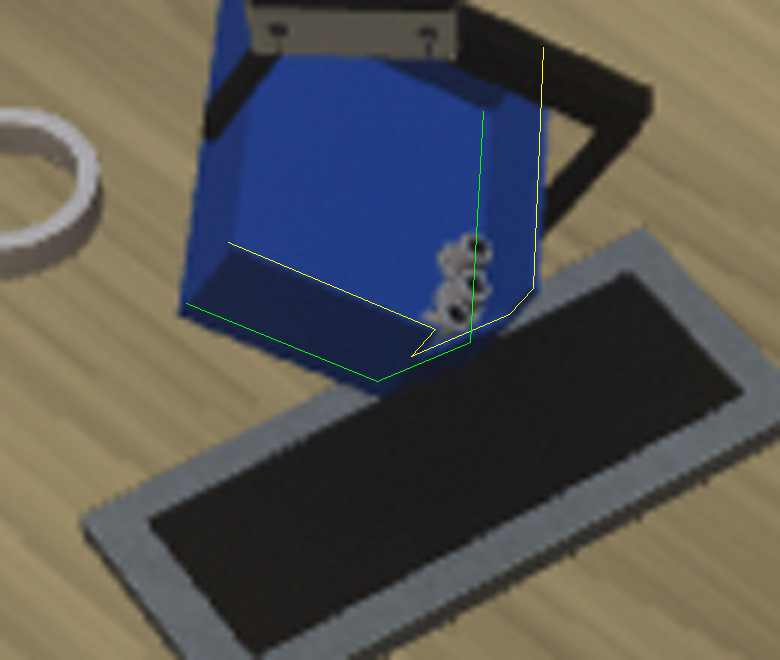

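Request:
apply_moves --commands '[{"grip": 1,"slide": [0,-0.004,0],"roll": 0},{"grip": 1,"slide": [0,-0.012,0],"roll": 0},{"grip": 1,"slide": [0,-0.024,0],"roll": 0},{"grip": 1,"slide": [0,-0.04,0],"roll": 0},{"grip": 1,"slide": [0,-0.06,0],"roll": 0}]'

```text
time_s: 23.02
tcp_pos: [0.5124, -0.1832, 0.2115]
eef_rot: [-180.0, -0.0, -48.2]
contact_force: [0.2, -0.1, -4.8]
gripper_width: 0.0157
```

Request:
apply_moves --commands '[{"grip": 1,"slide": [0,0.022,0],"roll": 0},{"grip": 1,"slide": [0,0.04,0],"roll": 0},{"grip": 1,"slide": [0,0.052,0],"roll": 0},{"grip": 1,"slide": [0,0.058,0],"roll": 0},{"grip": 1,"slide": [0,0.06,0],"roll": 0}]'

```text
time_s: 23.65
tcp_pos: [0.4664, -0.2247, 0.2118]
eef_rot: [-180.0, -0.0, -48.2]
contact_force: [0.6, -0.0, -5.2]
gripper_width: 0.0156
```

```bash
python3 look.py 22; python3 bush.py 22
```

```text
23.65 [ 0.4663662  -0.22470442  0.21180228] [-1.79976385e+02 -2.37795317e-02 -4.82250312e+01] [ 0.59130225 -0.01992331 -5.24821899] [ 0.08662792 -0.06060485 -0.03329368] 0.015599781243677975
inl 1018 2259 tilt 30.7 dir 133.4 [-0.35  0.37  0.86]
pick [ 0.506 -0.161  0.081] in board [ 0.003 -0.001]
93 [290. 203.] tote mm [36. 50. 17.] [10. 35.  8.] [62. 63. 25.]
35 [288. 213.] tote mm [72. 47. 17.] [52. 29.  9.] [92. 67. 24.]
```

View pics/model22.png

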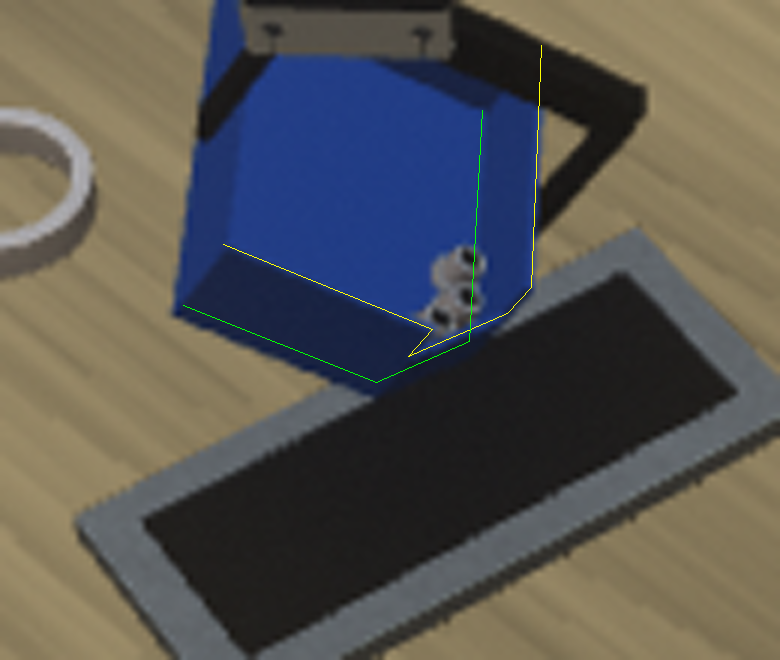

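```bash
python3 bush.py 22 "[(393,213),(391,248),(366,265)]" | tail -3
```

```text
hole->tote xy [13.5 57.7 18. ] dist 57.9
hole->tote xy [37.9 57.7 18. ] dist 34.5
hole->tote xy [56.1 44.  18. ] dist 13.9
```

Request:
apply_moves --commands '[{"grip": 1,"slide": [0,0,0],"roll": 0},{"grip": 1,"slide": [0,0,0],"roll": 0},{"grip": 1,"slide": [0,0,0],"roll": 0},{"grip": 1,"slide": [0,0,0],"roll": 0},{"grip": 1,"slide": [0,0,0],"roll": 0}]'

```text
time_s: 24.38
tcp_pos: [0.4667, -0.2242, 0.2116]
eef_rot: [180.0, 0.0, -48.2]
contact_force: [0.6, -0.3, -3.8]
gripper_width: 0.0152
```

```bash
python3 look.py 23; python3 bush.py 23 "[(393,213),(391,248),(366,265)]"
```

```text
24.375 [ 0.46665438 -0.22421178  0.21155457] [ 1.79998188e+02  1.85902938e-03 -4.81692219e+01] [ 0.58570725 -0.30267756 -3.76287999] [ 0.00721448  0.00936527 -0.0343749 ] 0.015225468304229545
inl 976 2276 tilt 31.1 dir 131.4 [-0.342  0.388  0.856]
pick [ 0.505 -0.163  0.079] in board [ 0.003 -0.004]
28 [288. 167.] tote mm [-89.  42.  15.] [-92.  14.  10.] [-84.  59.  22.]
92 [290. 203.] tote mm [39. 52. 19.] [11. 35.  8.] [66. 65. 27.]
34 [288. 214.] tote mm [73. 50. 18.] [59. 32.  9.] [90. 64. 28.]
hole->tote xy [15.5 56.  18. ] dist 55.6
hole->tote xy [39.4 56.3 18. ] dist 32.6
hole->tote xy [57.4 42.8 18. ] dist 12.8
```

View pics/model23.png

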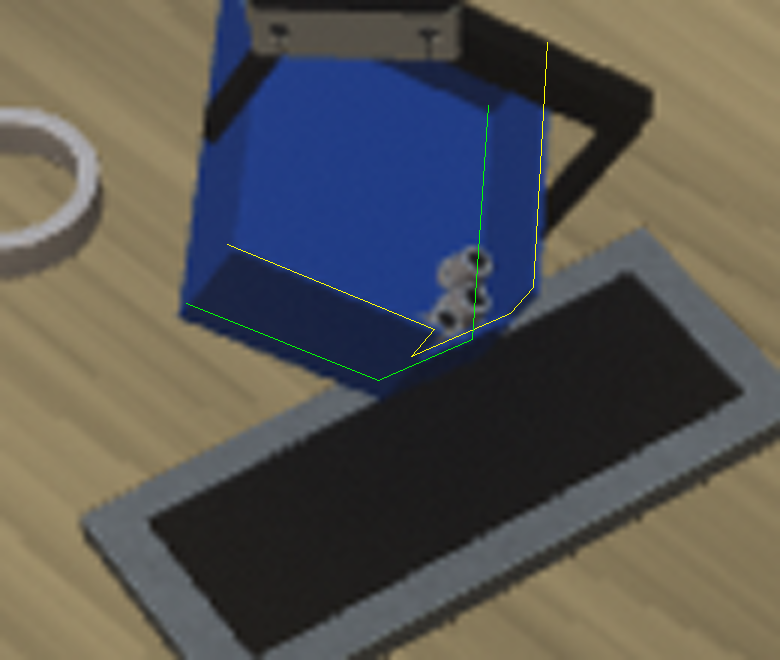

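View pics/both23.png

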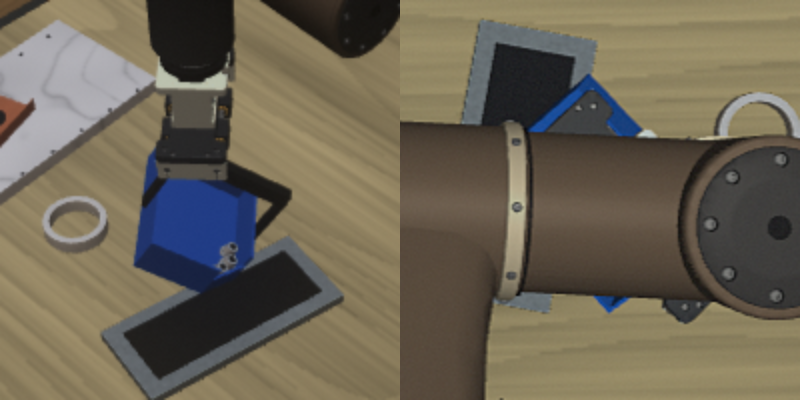

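The bushings have settled in the corner. The furthest is about 57 mm from tote_pick, and nothing moved between the last two pictures. The tote is tipped 31°, and tote_pick is about 80 mm up over the middle of the board. Handing in.

```bash
python3 -c "
from plant import *
print(close_job())"
```

```text
the job is handed in; nothing more can be done
None
```

The tote is held still over the board, tipped about 31°, with all three bushings in the cut-off corner. I handed the job in at about 24.5 s of the 38 s allowed.

**How it was done:** The move commands can't tilt the tool. I gripped the handle bar about 50 mm off centre, towards the tote's -y end, and lifted at 60 N. Short jerks slid the bushings to the corner. I then eased the grip so the tote swung down in the fingers to about 27°, flicked it past 30° and clamped it again at 60 N.

**Last checks (camera):**

| Check | Measured |
|---|---|
| Tilt | about 31° (30.7° and 31.1° in the last two pictures) |
| tote_pick height | about 80 mm above the bench |
| tote_pick position | within about 5 mm of the board's centre |
| Bushing distances from tote_pick | about 13, 33 and 56 mm (limit 70 mm), steady over 0.7 s |
| Spills | none |

The bushing distances could be a few mm off, because my model overlay sat 2–4 mm out.

**What didn't go to plan:**
- **Tip direction:** it tips towards the tote's +y wall, next to the cut-off corner, rather than straight at the corner. The bushings lie along that wall and the foot of the corner wall, held there by friction.
- **Board contact:** I tried to steepen the tilt by dragging the tote's lower edge lightly on the board. It did not work, so the edge touched the board for about a second. At the end the tote's lowest edge was about 65 mm above the bench, by calculation.
- **Bushings spread out:** the flick strung them out along the wall. It took several more jerks to bring them back, and two of those made it worse.
- **Other things on the bench:** I did not measure the pot, tape or screwdriver again at the end. My moves stayed clear of them.

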